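# Sort the coupling nuts into their rows and shut the keeper bar

### The arm

A 7-joint arm with a two-finger parallel gripper is mounted at the origin on the work surface. World frame = base frame: x ahead of the robot, y to its left, z up, the work surface at z = 0. Lengths are in m, angles in degrees, forces in N, time in s.
With the tool pointing down it reaches from about 0.4 to 0.925 m from the base axis. Payload 5.6 kg.
Tool frame: the origin (TCP) lies midway between the tips of the shut fingers; the grasp point (between the pads) lies 19 mm behind it; z points along the fingers, y is the line along which they close (so a half turn about z gives the same grasp; the last joint's range is limited). The gripper opens to 85 mm and grips with 20 to 120 N. Pads are 22 mm wide; open, the fingers measure 114 mm over their backs; the gripper's body (76 mm by 85 mm) begins 54 mm behind the grasp point. The pads swing forward as they close: fully open they stand 13 mm farther back than shut.
Start: joints at [-76.948, 26.786, -0.665, 91.828, 0.344, 61.387, -3.226], TCP at [0.174, 0.626, 0.231] pointing down, gripper open.
Joint ranges: [-144.91, 144.91], [-17.63, 115.5], [-89.93, 88.59], [15.96, 139.68], [-74.01, 254.01], [8.47, 105.57], [-167.45, 167.45]. Speed limits (degrees/s): [147.25, 147.25, 180, 180, 180, 180, 180].

### API

Orientations are given as [roll, pitch, yaw] about the fixed x, y, z axes, in that order (R = Rz(yaw) Ry(pitch) Rx(roll)).
In Python, from workcell import get_obs, snapshot, hand_in gives the robot as it stands.
- The arm moves only by the shell command python3 -m handwheel 'ROWS'. ROWS is JSON, one flat list of numbers, 5 for each row, row after row: the shift along the tool's x, y, z in cm, then the turn about the tool's z in degrees, then the finger opening in cm, from 0 to 8.54. A call has 1 to 8 rows; each row shifts and turns the commanded pose from where the row before left it, along the tool's axes as they then stand; what a row does not reach is not made up. A row lasts 1/8 s, in which the tool goes at most 62.5 mm and 10.7 degrees, less where a joint would pass 70% of its speed; a pose out of reach is approached as far as the arm can. A call with a gripper value outside its range is refused whole. The fingers move at their own pace and stop on an object; the grip force is fixed at half the most. Time passes only in rows, so rows that do not move let the fingers close. It gives the time, the measured TCP pose, the force, the opening and the grip force at its end, in the units of the state.
- get_obs(): the state, without advancing time (a new reading comes with each control period).
- snapshot(name): name is "scene" or "side" or "wrist"; returns a dict with "pixels" (384x512x3 uint8, red, green, blue), "fx", "fy", "cx", "cy" (pixels), "world_to_cam" (4x4, takes a point from world to camera coordinates). Camera axes: x right, y up, looking along -z (the intrinsics and any distortion apply to the point x, -y, -z); pixel columns grow to the right and rows downward; lengths in m; the calibration is good to about 2 mm. A picture is of the moment at which its call begins. There is no depth.
- hand_in(): hands the job in; it is judged then, once.
The state is a dict: "time": time; "q": joint angles; "joint_velocities": joint speeds; "joint_efforts": joint torques, N m; "position": TCP position; "orientation": TCP orientation; "contact_force": force on the tool from outside, world axes, zero at the start; "ft_torque": the same for the moment, N m; "width": finger opening in m; "grasp_force": force on a finger pad.
Only numpy, scipy, OpenCV 4.12 (cv2) and the standard library are available. Lean on these libraries where they do the work, as an engineer would, in place of code of your own. Each camera call takes 0.05 s, during which the arm holds its last target. There are 200 camera calls.

### The job

Two square steel coupling nuts, one short and one long, lie in the black parts tray. Lay each one flat and fully down in the free slot of the rack beside the nut of its own length, square across the row and centred on it, and leave the nuts already there where they are. When both are in, swing the rack's keeper bar over the rows until it snaps home behind its roller catch, and do not disturb the oil can, tape roll or screwdriver.

Things in the scene. Friction and masses are not known exactly. Their poses are not given: they have to be found in the camera images.
- short_nut: loose square steel coupling nut, 24 x 24 mm section, 44 mm long, about 0.13 kg, dark bore showing at each end. Origin at its centre, x along its length. It starts lying across the tray, so its ends are too close to the tray's long walls for fingers: there it can only be taken by its sides
- long_nut: the same but 60 mm long, about 0.17 kg; origin at its centre, x along its length. It also starts lying across the tray; which of the two lies where in the tray changes
- short_mate: loose 44 mm nut already lying in one slot of the rack (origin at its centre, x along its length). Which row it is in changes: this row is the row for short nuts
- long_mate: loose 60 mm nut already lying in one slot of the other row (origin at its centre, x along its length): that row is the row for long nuts
- tray: fixed black open parts tray, outside 208 (its x) x 76 (its y) x 30 mm high, walls and floor 4 mm. Origin: centre of its underside. The nuts lie across it, along its y, about 84 mm apart; their tops are 2 mm below the rim. The bench between tray and rack is clear: a place to put a nut down
- rack: fixed rack, plywood board 150 (x) x 235 (y) x 6 mm. Origin: middle of the rows, at bench height. Two like rows (black combs) run along its y, at x = -46 mm (near) and +46 mm (far); each has two slots, y = +17.5 and -17.5 mm. A nut lies in a slot along the rack's x, its ends sticking out past the comb on both sides. A catch bracket 34 x 8 mm, 61 mm high, stands at x = -8, y = -116 mm
- slot_near_left (a point): centre of the slot floor, 20 mm above the bench, in the rack's near (-x) row, left (+y) slot (an empty slot is one with no nut over it). All slots are alike: 29 mm wide between teeth that are 20 mm long in x, 6 mm thick and 42 mm high from the bench; the floor is 24 mm long in x. A nut in it has its centre at 32 mm, its top at 44 mm
- slot_near_right (a point): centre of the slot floor, 20 mm above the bench, in the rack's near (-x) row, right (-y) slot (an empty slot is one with no nut over it). Neighbouring nuts in a row stand only 11 mm apart, too close for a finger, so in a slot a nut must be held by its ends; 40 mm lie between a short nut in one row and a long one in the other
- slot_far_left (a point): centre of the slot floor, 20 mm above the bench, in the rack's far (+x) row, left (+y) slot (an empty slot is one with no nut over it)
- slot_far_right (a point): centre of the slot floor, 20 mm above the bench, in the rack's far (+x) row, right (-y) slot (an empty slot is one with no nut over it)
- keeper (a joint): bar's angle, rad: 0 = shut, along the rack's -y from its pivot, over the inner ends of all four nuts; grows to 2.05 as it opens, clockwise from above, to the rack's -x. Stays where left. Aluminium, 64 mm wide, 6 thick, underside 47 mm up. From 0.08 its nose rides up a sprung roller (about 4 N at the knob); let go before 0.039 rad it springs back, past that it snaps to the stop at 0
- keeper_hinge (a point): on the keeper's vertical pivot axis, at the bar's top (53 mm above the bench); on the rack at x = 0, y = +90 mm
- keeper_knob (a point): top centre of the black upright knob near the bar's tip: 16 mm diameter, 34 mm high, top 87 mm above the bench, 160 mm from the pivot axis. It can be pinched from above or pushed from the side
- oil_can: bystander: green can, 60 mm diameter, 110 mm high, origin at its underside
- tape_roll: bystander: grey roll of tape lying flat, 90 mm diameter, 24 mm high, origin at its underside
- driver: bystander: screwdriver lying on the bench, origin at its underside, along its x
Not all that is in view belongs to the job. What is shaped like the long_nut but turquoise or yellow is not meant.

How it is judged (in metres and radians):
On the way, in this order (a step that is already met when the one before it is completed fails the run):
1. both nuts lie in the slots beside their mates, the keeper bar still open (horizontal distance between short_nut and short_mate between 0.03 and 0.04 m and z of short_nut in the frame of rack between 0.029 and 0.035 m and (x of short_nut in the frame of rack between -0.055 and -0.037 m or x of short_nut in the frame of rack between 0.037 and 0.055 m) and y of short_nut in the frame of rack between -0.024 and 0.024 m and angle between the x axis of each of short_nut, short_mate, long_nut, long_mate and the x axis of rack, either way round below 0.12 rad and distance of each of short_mate, long_mate from where it was at the start of the episode below 0.012 m and z of short_mate in the frame of rack between 0.029 and 0.035 m and linear speed of each of short_nut, short_mate, long_nut, long_mate below 0.02 m/s and horizontal distance between long_nut and long_mate between 0.03 and 0.04 m and z of long_nut in the frame of rack between 0.029 and 0.035 m and (x of long_nut in the frame of rack between -0.055 and -0.037 m or x of long_nut in the frame of rack between 0.037 and 0.055 m) and y of long_nut in the frame of rack between -0.024 and 0.024 m and z of long_mate in the frame of rack between 0.029 and 0.035 m and value of joint keeper above 0.5 rad), for 0.2 s.
2. the keeper bar is shut behind its roller (value of joint keeper below 0.025 rad), for 0.2 s.
At the end, for the whole second after the job is handed in: each nut rests flat and square (0.12 rad) in the free slot by its like: 30-40 mm centre to centre, within 9 mm of the row line and 24 mm of the rack's middle, centre 29-35 mm high; the nuts already there as flat and square, within 12 mm of their start; keeper within 0.025 rad of shut (horizontal distance between short_nut and short_mate between 0.03 and 0.04 m and z of short_nut in the frame of rack between 0.029 and 0.035 m and (x of short_nut in the frame of rack between -0.055 and -0.037 m or x of short_nut in the frame of rack between 0.037 and 0.055 m) and y of short_nut in the frame of rack between -0.024 and 0.024 m and angle between the x axis of each of short_nut, short_mate, long_nut, long_mate and the x axis of rack, either way round below 0.12 rad and distance of each of short_mate, long_mate from where it was at the start of the episode below 0.012 m and z of short_mate in the frame of rack between 0.029 and 0.035 m and linear speed of each of short_nut, short_mate, long_nut, long_mate below 0.02 m/s and horizontal distance between long_nut and long_mate between 0.03 and 0.04 m and z of long_nut in the frame of rack between 0.029 and 0.035 m and (x of long_nut in the frame of rack between -0.055 and -0.037 m or x of long_nut in the frame of rack between 0.037 and 0.055 m) and y of long_nut in the frame of rack between -0.024 and 0.024 m and z of long_mate in the frame of rack between 0.029 and 0.035 m and value of joint keeper below 0.025 rad); the robot touches nothing.
It fails at once if a bystander (oil can, tape roll or screwdriver) is moved more than 30 mm (distance of any of oil_can, tape_roll, driver from where it was at the start of the episode above 0.03 m).
It also fails if it takes over 72 s, if anything falls off the work surface, if the arm or the gripper's body presses on something with over 40 N, if the wrist force passes 120 N, or if a joint passes its speed limit or range.

## Working session

There is one attempt and no reset: what is moved stays moved. The work goes in short steps, Python scripts to look and compute and a shell command to move; the robot and the scene stay as the last step left them, time stands still between calls to the robot, and variables do not carry over. Pictures are saved under pics/ and viewed, at most 13 in all, crops included, and the job is handed in when it is done.

```bash
mkdir -p pics
cat > h.py <<'E'
import numpy as np, cv2
from workcell import get_obs, snapshot, hand_in
def save(n,f):
    s=snapshot(n); np.savez(f'{f}.npz',**{k:np.array(v) for k,v in s.items()}); cv2.imwrite(f'pics/{f}.png',s['pixels'][...,::-1]); return s
def load(f): return np.load(f'{f}.npz')
def ray(s,u,v):
    W=s['world_to_cam']; d=np.array([(u-s['cx'])/s['fx'],-(v-s['cy'])/s['fy'],-1.]); R=W[:3,:3]
    return -R.T@W[:3,3], R.T@d
def onz(s,u,v,z):
    o,d=ray(s,u,v); return o+d*(z-o[2])/d[2]
def proj(s,p):
    c=s['world_to_cam']@np.append(p,1); return s['fx']*c[0]/-c[2]+s['cx'], s['fy']*c[1]/c[2]+s['cy']
E
python3 - <<'E'
from h import *
s=snapshot('scene'); print({k:(v if k!='pixels' else 0) for k,v in s.items()})
a=save('scene','scene0'); b=save('side','side0'); c=save('wrist','wrist0')
for x in(a,b,c):print(ray(x,256,192))
o=get_obs();print(o['position'],o['orientation'],o['width'])
E
```

```text
{'pixels': 0, 'fx': 418.388035358504, 'fy': 418.388035358504, 'cx': 258.686725918178, 'cy': 194.21938617755157, 'world_to_cam': array([[-0.33376568,  0.94238889,  0.02244216,  0.32582581],
       [-0.5992086 , -0.23047985,  0.76669948,  0.25001502],
       [ 0.72770154,  0.24245044,  0.64161379, -1.64864723],
       [ 0.        ,  0.        ,  0.        ,  1.        ]])}
(array([1.45828375, 0.15028404, 0.85879617]), array([-0.72873679, -0.2497247 , -0.63769086]))
(array([ 0.39497242, -0.83921814,  0.84550026]), array([ 0.18372097,  0.68443538, -0.70558921]))
(array([0.09331603, 0.65005443, 0.37344958]), array([ 0.32283631, -0.08568251, -0.94260844]))
[0.17386212 0.62596679 0.23066929] [-1.79937450e+02  5.42405910e-03  1.64479325e+02] 0.08539432870861632
```

```bash
python3 -c "
import cv2
for n in('scene0','side0'): cv2.imwrite(f'pics/{n}b.png',cv2.resize(cv2.imread(f'pics/{n}.png'),(800,600),interpolation=cv2.INTER_CUBIC))"
```

```text
(no output)
```

View pics/scene0b.png

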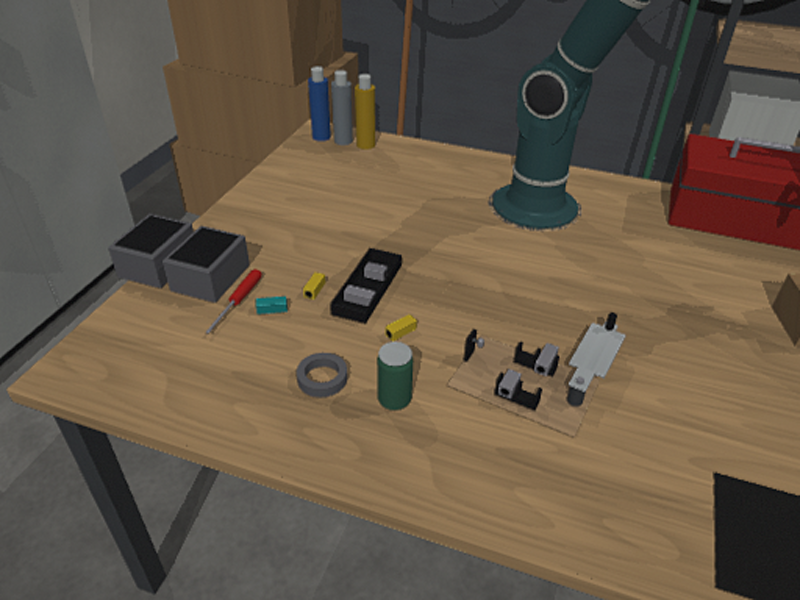

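View pics/side0b.png

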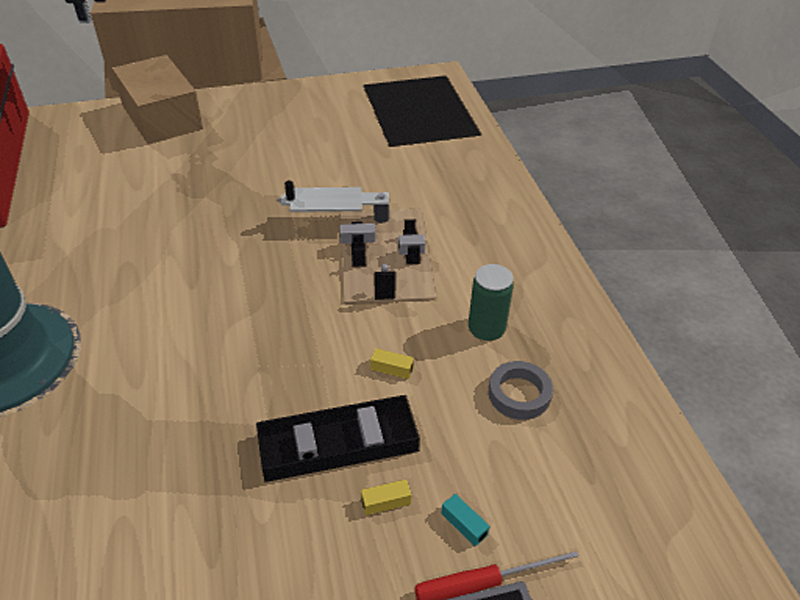

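The scene view (800 px scale) shows the tray at (367,285) and the rack at (530,385). The near-row nut is on the left (546,358) and the far-row nut on the right (510,383), and the keeper is open at the upper right. In the side view the near mate (357,232) is long and the far mate (412,244) is short. The tray nuts are at (305,441), short, and (370,426), long.

Run:
```python
from h import *
a=load('scene0');b=load('side0');k=512/800
def P(s,u,v,z):return np.round(onz(s,u*k,v*k,z),4)
for s in(a,b):
    h=cv2.cvtColor(s['pixels'],cv2.COLOR_RGB2HSV)
    m=((h[...,1]<60)&(h[...,2]>95)).astype(np.uint8)
    n,l,st,c=cv2.connectedComponentsWithStats(m)
    for i in range(1,n):
        if 15<st[i,4]<2000: print((c[i]/k).round(),st[i,4],onz(s,*c[i],.044).round(3),onz(s,*c[i],.028).round(3))
    print()
print('tray rim side',[P(b,*p,.03) for p in((257,424),(407,397),(419,445),(266,475))])
print('tray rim scene',[P(a,*p,.03) for p in((367,250),(402,256),(368,315),(332,310))])
print('rack side',[P(b,*p,.006) for p in((342,302),(436,298))],P(b,290,184,.087),P(b,383,197,.053))
print('rack scene',[P(a,*p,.006) for p in((447,385),(574,434),(473,337))],P(a,611,317,.087))
```

```text
[138.   4.] 19 [-0.901 -1.842  0.044] [-0.947 -1.881  0.028]
[633.   2.] 41 [-1.797  0.095  0.044] [-1.861  0.094  0.028]
[570.  59.] 53 [-0.956 -0.058  0.044] [-1.003 -0.062  0.028]
[317.  74.] 67 [-0.484 -0.827  0.044] [-0.522 -0.847  0.028]
[340.  78.] 80 [-0.475 -0.739  0.044] [-0.513 -0.756  0.028]
[547.  92.] 145 [-0.624 -0.083  0.044] [-0.665 -0.088  0.028]
[364.  81.] 68 [-0.486 -0.658  0.044] [-0.524 -0.673  0.028]
[761. 121.] 1468 [-0.657  0.558  0.044] [-0.699  0.566  0.028]
[539. 180.] 97 [-0.049 -0.001  0.044] [-0.079 -0.004  0.028]
[374. 271.] 105 [ 0.457 -0.252  0.044] [ 0.437 -0.26   0.028]
[114. 288.] 50 [ 0.695 -0.708  0.044] [ 0.68  -0.724  0.028]
[357. 294.] 128 [ 0.539 -0.254  0.044] [ 0.521 -0.262  0.028]
[219. 316.] 47 [ 0.695 -0.47   0.044] [ 0.68  -0.482  0.028]
[ 29. 329.] 66 [ 0.849 -0.771  0.044] [ 0.837 -0.789  0.028]
[ 52. 342.] 227 [ 0.861 -0.708  0.044] [ 0.85  -0.724  0.028]
[594. 354.] 900 [0.546 0.208 0.044] [0.528 0.209 0.028]
[480. 341.] 20 [0.586 0.007 0.044] [0.569 0.004 0.028]
[395. 353.] 266 [ 0.67  -0.128  0.044] [ 0.654 -0.133  0.028]
[547. 
[... 1319 characters left out ...]
165 [ 0.656 -0.508  0.044] [ 0.661 -0.501  0.028]
[497. 591.] 215 [ 0.597 -0.528  0.044] [ 0.601 -0.522  0.028]

tray rim side [array([ 0.3641, -0.2329,  0.03  ]), array([ 0.5706, -0.2349,  0.03  ]), array([ 0.5663, -0.3147,  0.03  ]), array([ 0.3666, -0.3136,  0.03  ])]
tray rim scene [array([ 0.3759, -0.2996,  0.03  ]), array([ 0.3692, -0.2208,  0.03  ]), array([ 0.5761, -0.2166,  0.03  ]), array([ 0.5874, -0.2874,  0.03  ])]
rack side [array([ 0.5217, -0.0083,  0.006 ]), array([ 0.6715, -0.0336,  0.006 ])] [0.4763 0.2146 0.087 ] [0.6347 0.187  0.053 ]
rack scene [array([ 0.6761, -0.0259,  0.006 ]), array([0.7072, 0.2026, 0.006 ]), array([ 0.5382, -0.0149,  0.006 ])] [0.4842 0.222  0.087 ]
```

View pics/wrist0.png

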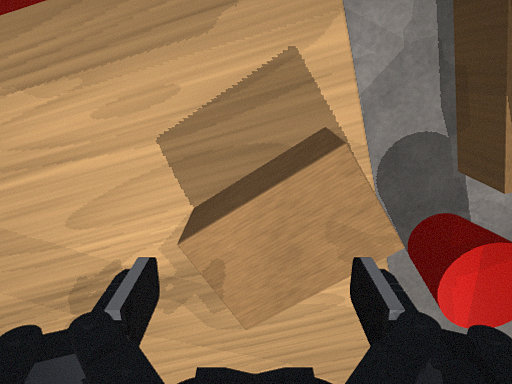

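The wrist view shows only a cardboard box on the bench. Next I'll turn to yaw 90° (tool x = +y world, tool y = +x world) and fly over the rack for a closer measurement.

```bash
python3 -m handwheel '[0,0,0,10.64,8.5, 0,0,0,10.64,8.5, 0,0,0,10.64,8.5, 0,0,0,10.64,8.5, 0,0,0,10.64,8.5, 0,0,0,10.64,8.5, 0,0,0,10.64,8.5]'
python3 -m handwheel '[-4.35,4.05,0,0,6,-4.35,4.05,0,0,6,-4.35,4.05,0,0,6,-4.35,4.05,0,0,6,-4.35,4.05,0,0,6,-4.35,4.05,0,0,6,-4.35,4.05,0,0,6,-4.35,4.05,0,0,6]'
python3 -m handwheel '[-4.35,4.05,0,0,6,-4.35,4.05,0,0,6,-4.35,4.05,0,0,6,0,0,0,0,6,0,0,0,0,6]'
python3 - <<'E'
from h import *
save('wrist','w1');o=get_obs();print(o['time'],o['position'],o['orientation'])
cv2.imwrite('pics/w1b.png',cv2.resize(cv2.imread('pics/w1.png'),(800,600),interpolation=cv2.INTER_CUBIC))
E
```

```text
time: 1.08
position: [0.1738, 0.6261, 0.231]
orientation: [-180.0, 0.0, 89.7]
contact_force: [-0.4, 0.9, -0.8]
width: 0.085
grasp_force: 0.0
time: 2.08
position: [0.4989, 0.2769, 0.2314]
orientation: [180.0, -0.0, 90.0]
contact_force: [0.1, 0.5, -0.1]
width: 0.06
grasp_force: 0.0
time: 2.7
position: [0.6189, 0.1482, 0.2308]
orientation: [-179.9, -0.0, 90.0]
contact_force: [-0.8, 0.5, 0.3]
width: 0.0601
grasp_force: 0.0
2.75 [0.6185527  0.14920944 0.23085601] [-1.79929869e+02 -4.16958106e-02  9.00923776e+01]
```

View pics/w1b.png

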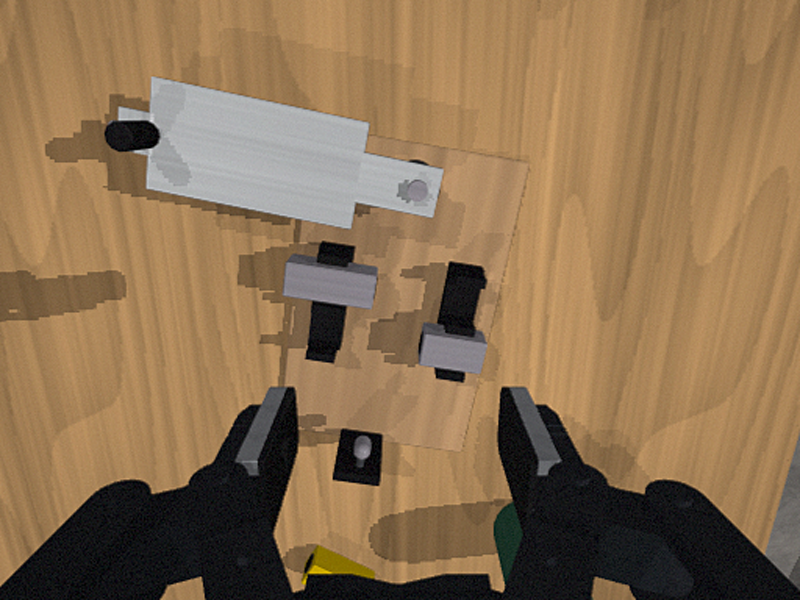

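The view shows the rack clearly: long mate at (330,281) in near-left, short mate at (452,349) in far-right. The free slots are near-right (323,330) and far-left (462,290), and the knob is at (125,135). Now for their poses.

Run:
```python
from h import *
s=load('w1');k=.64
h=cv2.cvtColor(s['pixels'],cv2.COLOR_RGB2HSV).astype(int)
for n,(x,y) in dict(long=(330,281),short=(452,349)).items():
    print(n,[h[int((y+d)*k),int(x*k)].tolist() for d in range(-34,36,4)])
m=((h[...,1]<70)&(h[...,2]>90)).astype(np.uint8)
n,l,st,c=cv2.connectedComponentsWithStats(m)
for i in range(1,n):
    if 150<st[i,4]<9000:
        ct=cv2.findContours((l==i).astype(np.uint8),0,1)[0][0][:,0].astype(float)
        pts=np.array([onz(s,u,v,.044)[:2]*1000 for u,v in ct],np.float32)
        print((c[i]/k).round(),st[i,4],cv2.minAreaRect(pts))
P=lambda u,v,z:onz(s,u*k,v*k,z)
print('hinge',P(417,190,.053),'knob',P(115,136,.087))
print('board',P(528,160,.006),P(461,451,.006))
# black tops z .042: ends of combs
for p in((337,244),(322,358),(467,265),(451,378)):print(p,P(*p,.042))
print('bracket',[P(*p,.061) for p in((340,430),(382,434))])
```

```text
long [[70, 85, 18], [117, 216, 13], [55, 81, 19], [60, 36, 21], [170, 68, 34], [0, 0, 77], [129, 13, 142], [146, 13, 139], [135, 18, 139], [139, 15, 139], [147, 16, 140], [146, 15, 135], [145, 12, 128], [133, 16, 141], [131, 14, 141], [90, 128, 12], [90, 12, 22], [67, 92, 25]]
short [[94, 223, 8], [161, 187, 15], [53, 127, 26], [15, 41, 25], [78, 182, 14], [144, 30, 85], [144, 11, 111], [145, 11, 136], [156, 9, 137], [132, 9, 142], [133, 13, 137], [139, 20, 140], [140, 17, 138], [137, 13, 141], [150, 28, 37], [98, 76, 27], [109, 255, 19], [15, 115, 184]]
[329. 285.] 1306 ((575.0897827148438, 130.37835693359375), (29.79233741760254, 60.09233856201172), 81.08906555175781)
[452. 353.] 832 ((657.5429077148438, 79.3686752319336), (25.978513717651367, 43.69219207763672), 81.11763000488281)
[787. 521.] 1042 ((914.5164184570312, -54.68560028076172), (25.260921478271484, 135.48446655273438), 13.932546615600586)
hinge [0.63143486 0.19054103 0.053     ] knob [0.47289965 0.2228731  0.087     ]
board [0.70787904 0.20425238 0.006     ] [ 0.67176251 -0.02728854  0.006     ]
(337, 244) [0.58087719 0.1547303  0.042     ]
(322, 358) [0.5674922  0.07399297 0.042     ]
(467, 265) [0.6649581  0.14077979 0.042     ]
(451, 378) [0.65728889 0.05857571 0.042     ]
bracket [array([0.58031776, 0.02868132, 0.061     ]), array([0.60910983, 0.0255121 , 0.061     ])]
```

```bash
python3 - <<'E'
from h import *
s=load('w1');k=.64
h=cv2.cvtColor(s['pixels'],cv2.COLOR_RGB2HSV).astype(int)
m=((h[...,1]<50)&(h[...,2]>122)).astype(np.uint8)
m=cv2.morphologyEx(m,cv2.MORPH_CLOSE,np.ones((3,3)));m=cv2.morphologyEx(m,cv2.MORPH_OPEN,np.ones((5,5)))
n,l,st,c=cv2.connectedComponentsWithStats(m)
th=np.radians(-8.9);xd=np.array([np.cos(th),np.sin(th)]);yd=np.array([-xd[1],xd[0]])
for i in range(1,n):
    if 400<st[i,4]<3000:
        ct=cv2.findContours((l==i).astype(np.uint8),0,1)[0][0][:,0].astype(float)
        pts=np.array([onz(s,u,v,.044)[:2]*1000 for u,v in ct],np.float32)
        p=onz(s,*c[i],.044)[:2]
        print((c[i]/k).round(),st[i,4],p,cv2.minAreaRect(pts))
        for sx,sy in((-.046,.0175),(.046,-.0175)): print('  origin',p-sx*xd-sy*yd)
E
# to tray: look
python3 -m handwheel '[-5.5,-2.5,0,0,6,-5.5,-2.5,0,0,6,-5.5,-2.5,0,0,6,-5.5,-2.5,0,0,6,-5.5,-2.5,0,0,6,-5.5,-2.5,0,0,6,-4.8,0,0,0,6,0,0,0,0,6]'
python3 -m handwheel '[0,0,0,0,6]'
python3 - <<'E'
from h import *
save('wrist','w2');o=get_obs();print(o['time'],o['position'],o['orientation'])
E
```

```text
[329. 285.] 1209 [0.57473464 0.12771974] ((574.9810791015625, 127.57527160644531), (22.86456871032715, 59.105247497558594), 80.8810043334961)
  origin [0.61747336 0.10331376]
  origin [0.53199591 0.15212571]
[453. 353.] 775 [0.65763787 0.07843565] ((657.66357421875, 78.28141021728516), (23.16473960876465, 42.81329345703125), 81.0632095336914)
  origin [0.70037659 0.05402967]
  origin [0.61489914 0.10284162]
time: 3.75
position: [0.4689, -0.2323, 0.2318]
orientation: [179.9, 0.1, 89.8]
contact_force: [1.2, 0.5, 0.6]
width: 0.0598
grasp_force: 0.0
time: 3.88
position: [0.4698, -0.228, 0.2311]
orientation: [-180.0, -0.1, 90.2]
contact_force: [0.8, 1.2, 1.3]
width: 0.06
grasp_force: 0.0
3.925 [ 0.46997524 -0.22771749  0.23104918] [-1.79984754e+02 -7.42267585e-02  9.02134956e+01]
```

View pics/w2.png

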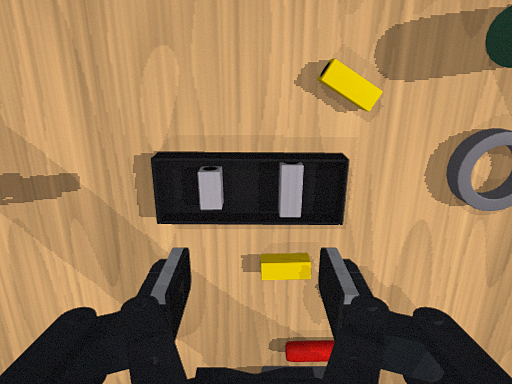

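The view shows the tray at (250,188), the short nut at (210,189), the long nut at (290,190), and yellow decoys at (350,85) and (286,267).

Run:
```python
from h import *
s=load('w2')
h=cv2.cvtColor(s['pixels'],cv2.COLOR_RGB2HSV).astype(int)
m=((h[...,1]<50)&(h[...,2]>110)).astype(np.uint8)
m=cv2.morphologyEx(m,cv2.MORPH_OPEN,np.ones((3,3)))
n,l,st,c=cv2.connectedComponentsWithStats(m)
for i in range(1,n):
    if 300<st[i,4]<3000:
        ct=cv2.findContours((l==i).astype(np.uint8),0,1)[0][0][:,0].astype(float)
        pts=np.array([onz(s,u,v,.028)[:2]*1000 for u,v in ct],np.float32)
        print(c[i].round(),st[i,4],onz(s,*c[i],.028),cv2.minAreaRect(pts))
print('tray',[onz(s,*p,.03).round(4) for p in((153,154),(348,155),(345,224),(157,224))],'yellow',onz(s,350,85,.024))
```

```text
[482. 172.] 1476 [ 0.71254399 -0.241333    0.028     ] ((716.2354736328125, -245.11477661132812), (55.31663131713867, 85.63630676269531), 14.071136474609375)
[291. 190.] 1134 [ 0.5106476  -0.26236505  0.028     ] ((510.6772766113281, -263.4442138671875), (58.67729949951172, 23.546001434326172), 89.79915618896484)
[210. 190.] 877 [ 0.42340575 -0.26227932  0.028     ] ((423.606689453125, -262.8492736816406), (25.453439712524414, 43.446197509765625), 0.8480523824691772)
tray [array([ 0.3655, -0.2223,  0.03  ]), array([ 0.5681, -0.2227,  0.03  ]), array([ 0.5721, -0.3014,  0.03  ]), array([ 0.3625, -0.302 ,  0.03  ])] yellow [ 0.56521939 -0.15339736  0.024     ]
```

```bash
python3 -m handwheel '[-3.5,4.0,0,0,5,0,0,5.5,0,5,0,0,5.5,0,5,0,0,5,0,5,0,0,3,0,5,0,0,0,0,5]'; python3 -c "
from h import *
print(get_obs()['position'])"
```

```text
time: 4.68
position: [0.5084, -0.2622, 0.039]
orientation: [-179.7, -0.2, 90.2]
contact_force: [-0.3, -0.1, 0.4]
width: 0.0498
grasp_force: 0.0
[ 0.50843028 -0.26218034  0.03903933]
```

```bash
python3 -m handwheel '[0,0.2,1.5,0,5,0,0,1.4,0,5,0,0,0,0,5,0,0,0,0,1.5,0,0,0,0,1.5,0,0,0,0,1.5,0,0,0,0,1.5,0,0,0,0,1.5]'
```

```text
time: 5.68
position: [0.5118, -0.2656, 0.0131]
orientation: [179.9, 0.0, 90.0]
contact_force: [-1.2, -0.1, 6.0]
width: 0.0224
grasp_force: 60.3
```

```bash
python3 -m handwheel '[0,0,-4.5,0,1.5,0,0,-4.5,0,1.5,5.2,-1.7,0,0,1.5,5.2,-1.7,0,0,1.5,5.2,-1.7,0,0,1.5,0,0,0,0,1.5]'; python3 -m handwheel '[0,0,0,-10.12,1.5,0,0,0,-10.12,1.5,0,0,0,-10.12,1.5,0,0,0,-10.12,1.5,0,0,0,-10.12,1.5,0,0,0,-10.12,1.5,0,0,0,-10.12,1.5,0,0,0,-10.12,1.5]'
python3 -m handwheel '[0,0,4,0,1.5,0,0,2.5,0,1.5,0,0,0,0,1.5,0,0,0,0,1.5]'
python3 - <<'E'
from h import *
save('wrist','w3')
E
```

```text
time: 6.42
position: [0.4587, -0.1043, 0.1017]
orientation: [-179.8, -0.2, 90.4]
contact_force: [0.9, -1.2, -1.1]
width: 0.0223
grasp_force: 59.7
time: 7.42
position: [0.4605, -0.1101, 0.1022]
orientation: [-180.0, 0.0, 171.2]
contact_force: [-0.1, 0.6, -1.1]
width: 0.023
grasp_force: 59.6
time: 7.92
position: [0.461, -0.1099, 0.0379]
orientation: [-180.0, 0.1, 170.9]
contact_force: [1.0, 0.8, -1.0]
width: 0.0224
grasp_force: 59.5
```

View pics/w3.png

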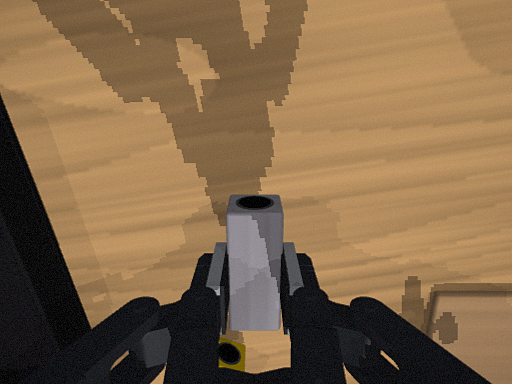

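The long nut is held square, spanning (228–283, 195–330). I'll lower it and watch the force.

```bash
python3 -m handwheel '[0,0,2,0,1.5,0,0,0.7,0,1.5,0,0,0,0,1.5,0,0,0.1,0,1.5,0,0,0.1,0,1.5,0,0,0,0,1.5]'
```

```text
time: 8.72
position: [0.4609, -0.1093, 0.009]
orientation: [180.0, 0.1, 171.0]
contact_force: [-1.0, 0.6, 6.1]
width: 0.0226
grasp_force: 60.4
```

```bash
python3 -m handwheel '[0,0,0,0,4,0,0,0,0,5,0,0,0,0,5,0,0,-5,0,7,0,0,0,10,8.5,0,0,0,10,8.5,0,0,0,10,8.5,0,0,0,10,8.5]'; python3 -m handwheel '[0,0,0,10,8.5,0,0,0,10,8.5,0,0,0,10,8.5,0,0,0,10,8.5,0,0,0,10,8.5,0,0,2,0,8.5,0,0,0,0,8.5]'
python3 - <<'E'
from h import *
save('wrist','w4')
s=load('w4');h=cv2.cvtColor(s['pixels'],cv2.COLOR_RGB2HSV).astype(int)
m=((h[...,1]<50)&(h[...,2]>110)).astype(np.uint8)
m=cv2.morphologyEx(m,cv2.MORPH_OPEN,np.ones((3,3)))
n,l,st,c=cv2.connectedComponentsWithStats(m)
for i in range(1,n):
    if 600<st[i,4]:
        ct=cv2.findContours((l==i).astype(np.uint8),0,1)[0][0][:,0].astype(float)
        pts=np.array([onz(s,u,v,.024)[:2]*1000 for u,v in ct],np.float32)
        print(c[i].round(),st[i,4],onz(s,*c[i],.024),cv2.minAreaRect(pts))
o=get_obs();print(o['position'],o['orientation'])
E
```

```text
time: 9.72
position: [0.4604, -0.1091, 0.0583]
orientation: [180.0, 0.0, 130.6]
contact_force: [0.0, 0.4, -0.8]
width: 0.0855
grasp_force: 0.0
time: 10.6
position: [0.4595, -0.1089, 0.0374]
orientation: [-179.9, 0.0, 81.0]
contact_force: [-0.7, -0.1, -0.4]
width: 0.085
grasp_force: 0.0
[255. 239.] 3229 [ 0.46100374 -0.10412154  0.024     ] ((461.89190673828125, -107.51848602294922), (23.223134994506836, 58.9034423828125), 81.01993560791016)
[ 0.45993944 -0.10920857  0.03802487] [-1.79922851e+02  1.18911698e-02  8.09618101e+01]
```

```bash
python3 -m handwheel '[0,0.1,2.5,0,8.5,0,0,1.1,0,8.5,0,0,0,0,8.5,0,0,0,0,5.0,0,0,0,0,5.0,0,0,0,0,5.0,0,0,0,0,5.0]'
```

```text
time: 11.52
position: [0.4617, -0.1094, 0.0033]
orientation: [179.9, -0.0, 81.0]
contact_force: [-2.8, 0.2, 8.0]
width: 0.0584
grasp_force: 64.4
```

```bash
python3 -m handwheel '[0,0,-5,0,5,0,0,-5,0,5,5.4,1.85,0,0,5,5.4,1.85,0,0,5,5.4,1.85,0,0,5,5.4,1.85,0,0,5,0,0,0,0,5,0,0,0,0,5]'
python3 -c "
from h import *
save('wrist','w5');o=get_obs();p=o['position'];print(p,o['orientation'],o['width'])
d=np.array([.5687,.0923])-p[:2];print(d@[.1564,.9877],d@[.9877,-.1564])
save('side','s5');save('scene','c5')"
```

```text
time: 12.52
position: [0.5678, 0.092, 0.1022]
orientation: [-180.0, 0.0, 81.0]
contact_force: [0.1, -0.2, -0.9]
width: 0.0589
grasp_force: 67.0
[0.56771313 0.09112663 0.10233509] [-1.79969581e+02  4.42846093e-02  8.08804171e+01] 0.058058061103506885
0.0013132794434328862 0.0007912193569108311
```

View pics/w5.png

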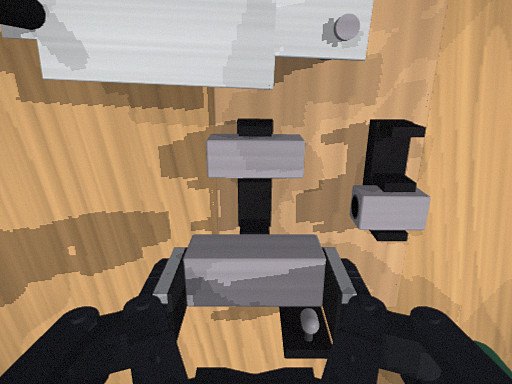

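The held nut, (186–325, 236–305), lines up with the near comb (column 255). I'll re-measure the long mate from this closer view.

```bash
cat >> h.py <<'E'
def blobs(s,z,vmin=115,amin=600):
    h=cv2.cvtColor(s['pixels'],cv2.COLOR_RGB2HSV).astype(int)
    m=((h[...,1]<50)&(h[...,2]>vmin)).astype(np.uint8)
    m=cv2.morphologyEx(cv2.morphologyEx(m,cv2.MORPH_CLOSE,np.ones((3,3))),cv2.MORPH_OPEN,np.ones((5,5)))
    n,l,st,c=cv2.connectedComponentsWithStats(m)
    for i in range(1,n):
        if amin<st[i,4]<7000:
            ct=cv2.findContours((l==i).astype(np.uint8),0,1)[0][0][:,0].astype(float)
            pts=np.array([onz(s,u,v,z)[:2]*1000 for u,v in ct],np.float32)
            print(c[i].round(),st[i,4],onz(s,*c[i],z).round(4),np.round(np.hstack(cv2.minAreaRect(pts)),1))
E
python3 -c "
from h import *
s=load('w5');blobs(s,.044)
for p in((237,119),(273,119),(238,180),(270,180)):print(p,onz(s,*p,.042).round(4))
h=cv2.cvtColor(s['pixels'],cv2.COLOR_RGB2HSV);print(h[112:240:3,255,2])
print('mate y edges',onz(s,255,137,.044),onz(s,255,178,.044))"
```

```text
[255. 158.] 3682 [0.5747 0.1277 0.044 ] [574.7 127.4  23.2  59.4  81. ]
[394. 212.] 2278 [0.6573 0.0785 0.044 ] [657.4  78.2  23.1  43.3  81. ]
[261. 279.] 5557 [0.5657 0.0425 0.044 ] [560.4  40.6  38.2  96.   81. ]
(237, 119) [0.5677 0.1526 0.042 ]
(273, 119) [0.5888 0.1492 0.042 ]
(238, 180) [0.5618 0.1152 0.042 ]
(270, 180) [0.5816 0.112  0.042 ]
[164 163 110  24   9  39  29  37  55 100 154 160 152 155 148 163 155 155
 156 161 168 174  44   9  29  25  28  29  35  22  30  25  29  31  29  26
  21  16  14  14  26 102 103]
mate y edges [0.5766068  0.14068735 0.044     ] [0.57261572 0.11539468 0.044     ]
```

```bash
python3 -m handwheel '[0.05,0.05,3,0,5,0,0,2,0,5,0,0,0.8,0,5,0,0,0.5,0,5,0,0,0,0,5]'; python3 -m handwheel '[0,0,0.5,0,5,0,0,0,0,5,0,0,0.4,0,5,0,0,0,0,5]'
```

```text
time: 13.3
position: [0.5692, 0.0926, 0.0394]
orientation: [180.0, -0.0, 80.9]
contact_force: [0.0, 0.5, -2.2]
width: 0.0587
grasp_force: 66.9
time: 13.8
position: [0.5688, 0.0928, 0.03]
orientation: [-180.0, 0.0, 81.0]
contact_force: [-0.3, -0.0, -1.3]
width: 0.0582
grasp_force: 66.9
```

```bash
python3 -m handwheel '[0,0,0.5,0,5,0,0,0,0,5,0,0,0.15,0,5,0,0,0,0,5]'; python3 -m handwheel '[0,0,0.1,0,5,0,0,0,0,5]'
```

```text
time: 14.3
position: [0.569, 0.0927, 0.0237]
orientation: [-180.0, 0.0, 81.0]
contact_force: [1.0, -0.9, -2.1]
width: 0.0585
grasp_force: 66.9
time: 14.55
position: [0.5691, 0.0927, 0.0234]
orientation: [180.0, -0.0, 81.0]
contact_force: [-2.5, -0.8, 5.4]
width: 0.0585
grasp_force: 67.6
```

```bash
python3 -m handwheel '[0,0,0,0,6.6,0,0,0,0,7.4,0,0,-4,0,7.4,0,0,-5,0,7.4,0,0,-3,0,6,0,0,0,0,6]'
python3 -c "
from h import *
s=save('wrist','w6');blobs(s,.044)"
python3 -m handwheel '[-5.5,-2.2,0,-9,5,-5.5,-2.2,0,0,5,-5.5,-2.2,0,0,5,-5.5,-2.2,0,0,5,-5.5,-2.2,0,0,5,-5.5,-2.2,0,0,5,0,0,0,0,5,0,0,0,0,5]'
python3 -c "
from h import *
s=save('wrist','w7');blobs(s,.028);p=get_obs();print(p['position'],p['orientation'])"
```

```text
time: 15.3
position: [0.5707, 0.0931, 0.1451]
orientation: [179.7, -0.1, 81.0]
contact_force: [-0.3, 0.4, -0.8]
width: 0.06
grasp_force: 0.0
[251. 147.] 2522 [0.5747 0.1275 0.044 ] [574.6 127.   23.   59.2  80.9]
[252. 190.] 2251 [0.5701 0.0946 0.044 ] [570.1  94.4  22.6  59.3  80.9]
[367. 193.] 1586 [0.6573 0.0784 0.044 ] [657.1  78.   22.8  43.   80.9]
time: 16.35
position: [0.4279, -0.2325, 0.1417]
orientation: [-179.9, -0.0, 89.9]
contact_force: [0.4, 0.7, -0.2]
width: 0.05
grasp_force: 0.0
[247. 219.] 1448 [ 0.4226 -0.2612  0.028 ] [ 4.223e+02 -2.614e+02  2.360e+01  4.610e+01  3.000e-01]
[329. 272.] 606 [ 0.4936 -0.3118  0.028 ] [ 494.5 -311.9   13.2   56.8   16.6]
[ 0.42838327 -0.23179271  0.1418758 ] [-1.79905537e+02 -4.95576982e-02  9.00431868e+01]
```

View pics/w6.png

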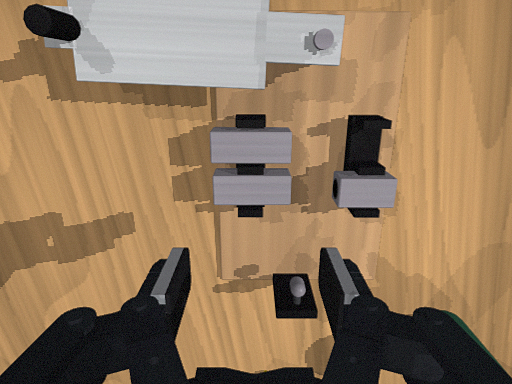

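The long nut is seated next to its mate, with tops at (251,147) and (252,190), 33 mm apart and level. Now the short nut.

```bash
python3 -m handwheel '[-3.0,-0.55,4,0,5,0,0,4,0,5,0,0,2.9,0,5,0,0,0,0,5]'; python3 -m handwheel '[0,0,1.9,0,5,0,0,0,0,5,0,0,0,0,1.5,0,0,0,0,1.5,0,0,0,0,1.5,0,0,0,0,1.5,0,0,0,0,1.5]'
```

```text
time: 16.9
position: [0.422, -0.2607, 0.0317]
orientation: [-179.7, -0.1, 90.1]
contact_force: [-0.7, -0.4, 0.9]
width: 0.0498
grasp_force: 0.0
time: 17.77
position: [0.4234, -0.2632, 0.0157]
orientation: [179.9, 0.0, 90.0]
contact_force: [-1.3, 0.6, 6.0]
width: 0.0222
grasp_force: 59.5
```

```bash
python3 -m handwheel '[0,0,-4.5,0,1.5,0,0,-4.5,0,1.5,5.1,1.2,0,0,1.5,5.1,1.2,0,0,1.5,5.1,1.2,0,0,1.5,0,0,0,0,1.5]'; python3 -m handwheel '[0,0,0,-10.12,1.5,0,0,0,-10.12,1.5,0,0,0,-10.12,1.5,0,0,0,-10.12,1.5,0,0,0,-10.12,1.5,0,0,0,-10.12,1.5,0,0,0,-10.12,1.5,0,0,0,-10.12,1.5]'
python3 -m handwheel '[0,0,4,0,1.5,0,0,4,0,1.5,0,0,1.0,0,1.5,0,0,0,0,1.5,0,0,0.3,0,1.5,0,0,0.1,0,1.5,0,0,0,0,1.5]'
```

```text
time: 18.52
position: [0.4599, -0.1053, 0.1047]
orientation: [180.0, -0.1, 90.4]
contact_force: [0.2, -0.6, -1.3]
width: 0.0221
grasp_force: 59.5
time: 19.52
position: [0.4587, -0.1114, 0.1049]
orientation: [-180.0, 0.0, 171.1]
contact_force: [-1.1, -0.3, -0.6]
width: 0.0222
grasp_force: 59.5
time: 20.4
position: [0.4599, -0.1101, 0.0116]
orientation: [180.0, 0.1, 170.9]
contact_force: [-0.4, 0.1, 4.0]
width: 0.0222
grasp_force: 60.0
```

```bash
python3 -m handwheel '[0,0,0,0,4,0,0,0,0,5,0,0,0,0,5,0,0,-5,0,7,0,0,0,10,7.5,0,0,0,10,7.5,0,0,0,10,7.5,0,0,0,10,7.5]'; python3 -m handwheel '[0,0,0,10,7.5,0,0,0,10,7.5,0,0,0,10,7.5,0,0,0,10,7.5,0,0,0,10,7.5,0,0,2,0,7.5,0,0,0,0,7.5]'
python3 -c "
from h import *
s=save('wrist','w8');blobs(s,.024);p=get_obs();print(p['position'],p['orientation'])"
```

```text
time: 21.4
position: [0.459, -0.11, 0.0608]
orientation: [180.0, -0.0, 130.6]
contact_force: [0.4, -0.3, -0.7]
width: 0.0752
grasp_force: 0.0
time: 22.28
position: [0.458, -0.1097, 0.04]
orientation: [-179.9, 0.0, 80.9]
contact_force: [-0.2, 0.2, 0.3]
width: 0.0753
grasp_force: 0.0
[262. 235.] 2064 [ 0.4634 -0.1047  0.024 ] [ 462.7 -108.6   22.9   43.    81. ]
[ 0.45853442 -0.11006905  0.04054488] [-1.79921926e+02  1.03379532e-02  8.09190720e+01]
```

```bash
python3 -m handwheel '[0,0.4,2.5,0,7.5,0,0,1.1,0,7.5,0,0,0,0,7.5,0,0,0,0,3.5,0,0,0,0,3.5,0,0,0,0,3.5,0,0,0,0,3.5,0,0,0,0,3.5]'
```

```text
time: 23.32
position: [0.4632, -0.1107, 0.0057]
orientation: [179.9, -0.0, 80.9]
contact_force: [-1.3, 0.9, 5.6]
width: 0.0424
grasp_force: 61.2
```

```bash
python3 -m handwheel '[0,0,-5,0,3.5,0,0,-5,0,3.5,4.21,2.74,0,0,3.5,4.21,2.74,0,0,3.5,4.21,2.74,0,0,3.5,4.21,2.74,0,0,3.5,4.21,2.74,0,0,3.5,4.21,2.74,0,0,3.5]'
python3 -m handwheel '[0,0,0,0,3.5,0,0,0,0,3.5]'
python3 -c "
from h import *
s=save('wrist','w9');blobs(s,.044);o=get_obs();p=o['position'];print(p,o['orientation'],o['width'])
d=np.array([.665,.113])-p[:2];print(d@[.1564,.9877],d@[.9877,-.1564])"
```

```text
time: 24.32
position: [0.6659, 0.1144, 0.1051]
orientation: [-180.0, 0.0, 80.9]
contact_force: [1.0, -0.1, -0.4]
width: 0.0426
grasp_force: 62.2
time: 24.58
position: [0.6645, 0.1122, 0.1046]
orientation: [-180.0, 0.1, 80.9]
contact_force: [-0.3, -1.1, -0.3]
width: 0.0428
grasp_force: 62.2
[111. 209.] 2723 [0.5733 0.1291 0.044 ] [575.  127.6  22.5  59.7  80.9]
[244. 264.] 1627 [0.6517 0.0749 0.044 ] [658.4  70.8  19.9  68.5  80.9]
[0.66437147 0.11149232 0.10478672] [-1.79962980e+02  5.28321313e-02  8.08345170e+01] 0.04238080174315268
0.0015874337130023484 0.0003850015662234133
```

View pics/w9.png

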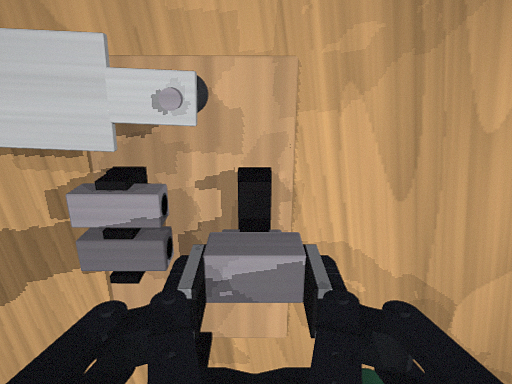

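The held short nut, (205–303, 233–300), is centred over the far comb (column 255). Lowering it now.

```bash
python3 -m handwheel '[0.05,0.05,3,0,3.5,0,0,2,0,3.5,0,0,0.8,0,3.5,0,0,0.5,0,3.5,0,0,0,0,3.5]'; python3 -m handwheel '[0,0,0.5,0,3.5,0,0,0,0,3.5,0,0,0.5,0,3.5,0,0,0,0,3.5]';python3 -m handwheel '[0,0,0.4,0,3.5,0,0,0,0,3.5,0,0,0.15,0,3.5,0,0,0,0,3.5]'
```

```text
time: 25.25
position: [0.6658, 0.1127, 0.042]
orientation: [180.0, 0.0, 80.9]
contact_force: [-0.5, -0.7, -1.5]
width: 0.0425
grasp_force: 62.3
time: 25.75
position: [0.6658, 0.1127, 0.0314]
orientation: [180.0, 0.0, 80.9]
contact_force: [1.0, -2.7, -2.2]
width: 0.0424
grasp_force: 62.1
time: 26.25
position: [0.6658, 0.1127, 0.0263]
orientation: [180.0, 0.0, 80.9]
contact_force: [-0.5, -5.8, 1.0]
width: 0.0429
grasp_force: 62.4
```

```bash
python3 -m handwheel '[-0.1,0,0.1,0,3.5,0,0,0.05,0,3.5,0,0,0,0,3.5]'; python3 -m handwheel '[0,0,0,0,5,0,0,0,0,5.8,0,0,-4,0,5.8,0,0,-5,0,5.8,0,0,-5,0,5.8,0,0,0,0,5.8,0,0,0,0,5.8]'
python3 -c "
from h import *
s=save('wrist','w10');blobs(s,.044,amin=300);o=get_obs();print(o['position'],o['orientation'])"
```

```text
time: 26.62
position: [0.6658, 0.1127, 0.0258]
orientation: [180.0, -0.1, 80.9]
contact_force: [-3.5, -3.1, 7.5]
width: 0.0426
grasp_force: 63.2
time: 27.5
position: [0.6651, 0.1133, 0.1642]
orientation: [-179.9, -0.1, 81.0]
contact_force: [-0.3, 0.2, 0.4]
width: 0.0579
grasp_force: 0.0
[256. 182.] 1423 [0.6669 0.1146 0.044 ] [666.8 114.4  22.3  43.1  81. ]
[142. 184.] 1952 [0.5751 0.1274 0.044 ] [574.9 127.2  22.4  59.6  81. ]
[155. 218.] 1086 [0.5777 0.0957 0.044 ] [570.5  94.4  22.3  59.3  81. ]
[251. 224.] 1246 [0.6576 0.0783 0.044 ] [657.9  78.2  23.4  42.8  81. ]
[0.66466758 0.11308086 0.16344721] [-1.79872080e+02 -6.72869724e-03  8.09644961e+01]
```

View pics/w10.png

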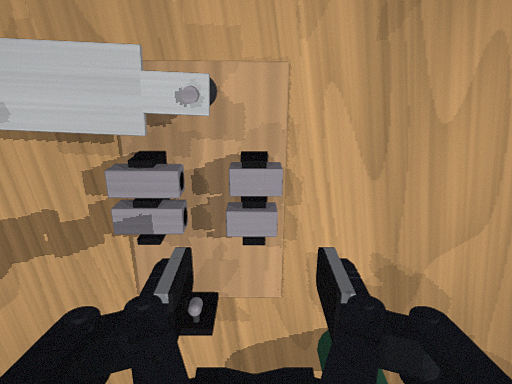

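All four nuts are in: (256,182) and (251,224) in the far row, (142,184) and (155,218) in the near row, with short pair 37 mm apart. Next I'll move over the keeper knob.

```bash
python3 -m handwheel '[1.95,-5.13,0,0,4,1.95,-5.13,0,0,4,1.95,-5.13,0,0,4,1.95,-5.13,0,0,4,0,0,0,10.24,4,0,0,0,10.24,4,0,0,0,10.24,4,0,0,0,10.24,4]'; python3 -m handwheel '[0,0,0,10.24,4,0,0,0,10.24,4,0,0,0,10.24,4,0,0,0,10.24,4,0,0,0,10.24,4,0,0,0,0,4,0,0,0,0,4]'
python3 -c "
from h import *
s=save('wrist','w11');o=get_obs();print(o['position'],o['orientation'],o['q'])"
```

```text
time: 28.55
position: [0.4743, 0.2216, 0.1636]
orientation: [180.0, 0.1, 39.7]
contact_force: [-0.2, 0.3, 0.2]
width: 0.0402
grasp_force: 0.0
time: 29.42
position: [0.4749, 0.2215, 0.1642]
orientation: [179.9, 0.0, -11.1]
contact_force: [0.3, -0.6, 0.8]
width: 0.0403
grasp_force: 0.0
[0.47502912 0.22159553 0.16438582] [ 1.79973075e+02  3.14877014e-02 -1.11039189e+01] [-81.95227514  39.67803003  74.32369661 115.80965489 -44.82625914
  60.66337353 -87.09409838]
```

View pics/w11.png

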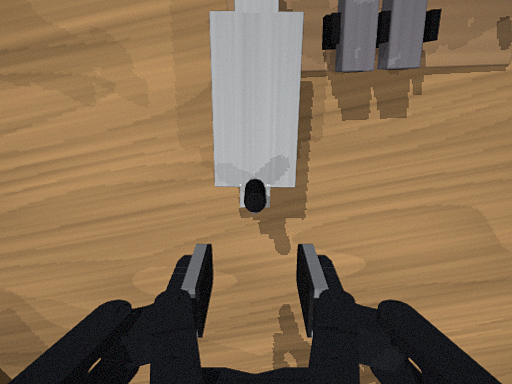

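The knob top is at (255,203), midway between the finger tips' columns. Measuring it now.

```bash
python3 -c "
from h import *
s=load('w11');g=cv2.cvtColor(s['pixels'],cv2.COLOR_RGB2GRAY)
m=(g[170:225,235:275]<45).astype(np.uint8);ys,xs=np.nonzero(m);print(xs.min()+235,xs.max()+235,ys.min()+170,ys.max()+170)
K=onz(s,xs.mean()+235,203,.087);print(K)
H=np.array([.6309,.1913]);d=K[:2]-H;print(np.hypot(*d),np.degrees(np.arctan2(d[1],d[0])))
print('bar edges',[onz(s,*p,.053).round(4) for p in((210,12),(303,12),(214,186),(296,187))])
p=get_obs()['position'];d=K[:2]-p[:2];t=np.radians(-11.1);print('tool',d@[np.cos(t),np.sin(t)],d@[np.sin(t),-np.cos(t)])
"
```

```text
244 265 179 211
[0.47405558 0.22291352 0.087     ]
0.15999870788186119 168.60416402320828
bar edges [array([0.602 , 0.2284, 0.053 ]), array([0.59 , 0.167, 0.053]), array([0.4813, 0.2541, 0.053 ]), array([0.468 , 0.1905, 0.053 ])]
tool -0.0012090706422988342 -0.0011059047304279954
```

```bash
python3 -m handwheel '[-0.1,-0.1,4,0,4,0,0,4,0,4,0,0,2.2,0,4,0,0,0,0,2,0,0,0,0,2,0,0,0,0,2]'
```

```text
time: 30.22
position: [0.4751, 0.2232, 0.0638]
orientation: [-179.9, -0.1, -11.2]
contact_force: [0.3, -0.6, -0.2]
width: 0.0199
grasp_force: 0.0
```

```bash
python3 -m handwheel '[0.061,1.394,0,-5,2,0.061,1.394,0,-5,2,0.061,1.394,0,-5,2,0.061,1.394,0,-5,2,0.061,1.394,0,-5,2,0.061,1.394,0,-5,2,0.061,1.394,0,-5,2,0,0,0,0,2]'
python3 -c "
from h import *
o=get_obs();p=o['position'];d=p[:2]-[.6309,.1913];print(p,o['orientation'],o['contact_force'],np.hypot(*d),np.degrees(np.arctan2(d[1],d[0])),o['q'])"
```

```text
time: 31.22
position: [0.4857, 0.1266, 0.0637]
orientation: [-180.0, -0.1, 23.6]
contact_force: [0.2, 0.2, -0.3]
width: 0.0201
grasp_force: 0.3
[0.48573566 0.12655336 0.06369474] [-1.79983327e+02 -1.05502747e-01  2.36064209e+01] [ 0.2438223   0.2365878  -0.28017745] 0.15894909176294608 -155.96202703997295 [-61.24743771  39.28476285  55.96450175 121.61348974 -48.07254945
  44.9099896  -40.55331811]
```

```bash
python3 -m handwheel '[0.061,1.394,0,-5,2,0.061,1.394,0,-5,2,0.061,1.394,0,-5,2,0.061,1.394,0,-5,2,0.061,1.394,0,-5,2,0.061,1.394,0,-5,2,0.061,1.394,0,-5,2,0.061,1.394,0,-5,2]'
python3 -c "
from h import *
o=get_obs();p=o['position'];d=p[:2]-[.6309,.1913];print(o['orientation'],o['contact_force'],np.hypot(*d),np.degrees(np.arctan2(d[1],d[0]))%360)"
python3 -m handwheel '[0.061,1.394,0,-5,2,0.061,1.394,0,-5,2,0.03,0.84,0,-3,2,0,0,0,0,2]'
python3 -c "
from h import *
o=get_obs();p=o['position'];d=p[:2]-[.6309,.1913];print(o['orientation'],o['contact_force'],np.hypot(*d),np.degrees(np.arctan2(d[1],d[0]))%360)"
```

```text
time: 32.22
position: [0.5609, 0.0488, 0.063]
orientation: [-180.0, -0.0, 63.9]
contact_force: [-0.2, 0.9, 0.2]
width: 0.0198
grasp_force: 0.1
[-1.79986825e+02 -1.40092597e-02  6.38699740e+01] [-0.17257919  0.85158258  0.18931644] 0.15873465404624879 243.83476250794797
time: 32.72
position: [0.5949, 0.0366, 0.0629]
orientation: [-180.0, -0.0, 76.7]
contact_force: [0.3, -0.3, -0.0]
width: 0.0202
grasp_force: 0.0
[-1.79995423e+02 -7.52829894e-03  7.66877816e+01] [ 0.27659531 -0.33469887 -0.03592499] 0.15884225702294177 256.90375129099834
```

```bash
python3 -m handwheel '[0.03,0.8,0,-3,2,0.01,0.3,0,-1,2,0,0.2,0,0,2,0,0.2,0,0,2,0,0,0,0,2]'; python3 -m handwheel '[0,0.2,0,0,2,0,0,0,0,2]'
```

```text
time: 33.35
position: [0.6073, 0.0342, 0.0626]
orientation: [-179.7, -0.1, 80.7]
contact_force: [-7.9, 2.9, 5.8]
width: 0.0201
grasp_force: 3.6
time: 33.6
position: [0.6074, 0.0341, 0.0624]
orientation: [-179.5, -0.1, 80.7]
contact_force: [-12.2, 1.9, 10.5]
width: 0.0202
grasp_force: 6.2
```

```bash
python3 -m handwheel '[0,-0.5,0,0,2,0,0,0,0,3.5,0,0,-4,0,3.5,0,0,-4,0,3.5,0,0,-3,0,3.5,4,0,0,0,3.5,0,0,0,0,3.5,0,0,0,0,3.5]'
python3 -c "
from h import *
s=save('wrist','w12');o=get_obs();print(o['position'],o['orientation'],o['contact_force'])"
```

```text
time: 34.6
position: [0.6131, 0.073, 0.1727]
orientation: [180.0, 0.0, 80.8]
contact_force: [-0.3, 0.3, 0.4]
width: 0.0349
grasp_force: 0.0
[0.61304024 0.07236049 0.17268157] [1.79981931e+02 4.84553287e-02 8.06978408e+01] [-0.0131885  -0.3941456  -1.02114449]
```

View pics/w12.png

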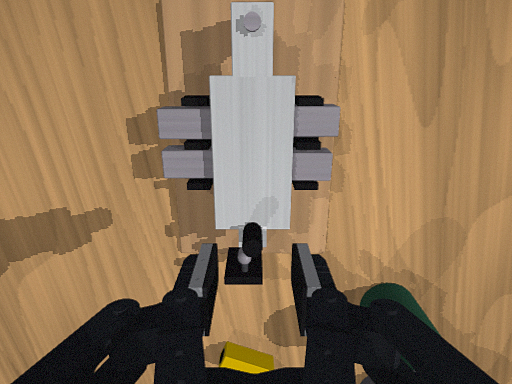

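The bar lies over the inner ends of all four nuts, with its nose at the catch (245,260). I'll check its angle.

```bash
python3 -c "
from h import *
s=load('w12');h=cv2.cvtColor(s['pixels'],cv2.COLOR_RGB2HSV).astype(int)
m=((h[...,1]<45)&(h[...,2]>170)).astype(np.uint8)
L=[];
for r in range(85,195,5):
    x=np.nonzero(m[r,180:320])[0]+180
    L.append(((onz(s,x.min(),r,.053)+onz(s,x.max(),r,.053))/2)[:2]); w=x.max()-x.min()
    if r%25==10: print(r,x.min(),x.max())
L=np.array(L,np.float32);v=cv2.fitLine(L,cv2.DIST_HUBER,0,.01,.01).ravel();a=np.degrees(np.arctan2(v[1],v[0]));print(a,'rack -y: -99 / 81')
H=onz(s,249,21,.055);K=onz(s,252,232,.087);d=K-H;print(H,K,np.degrees(np.arctan2(d[1],d[0])),np.hypot(d[0],d[1]))
blobs(s,.044,amin=200)"
```

```text
85 210 294
110 211 293
135 212 292
160 213 291
185 214 291
80.91093 rack -y: -99 / 81
[0.62937622 0.19158885 0.055     ] [0.60781092 0.04670964 0.087     ] -98.46632695664998 0.14647541188969845
[179. 123.] 1280 [0.5624 0.1294 0.044 ] [562.4 129.2  22.9  34.1  80.8]
[183. 164.] 1093 [0.5578 0.0965 0.044 ] [557.8  96.3  22.2  33.5  80.8]
```

```bash
python3 -c "
from h import *
print(hand_in())"
```

```text
the job is handed in; nothing more can be done
None
```

The job is handed in: both nuts are seated beside their mates, the keeper bar measures within about 0.2° of shut, and the arm is clear of everything; hand-in returned no verdict.

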